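Seat a stud block in its fixture and snap its insulating cap on

ROBOT

A 6-joint arm with a two-finger parallel gripper is mounted at the origin on the work surface. World frame = base frame: x ahead of the robot, y to its left, z up, the work surface at z = 0. Lengths are in mm, angles in rad, forces in N, time in s.
With the tool pointing down it reaches from about 275 to 750 mm from the base axis. Payload 10.2 kg.
Tool frame: the origin (TCP) lies between the finger pads; the fingertips stand 22 mm ahead of it and the grasp point (between the pads) lies 3 mm ahead of it (ctrl.nose_length is the distance from the TCP to the fingertips, in mm); y points along the fingers, z is the direction in which the jaws open and shut, and the axes are right-handed (so a half turn about y gives the same grasp; the last joint's range is limited). The gripper opens to 85 mm and grips with 20 to 120 N. Pads are 22 mm wide; open, the fingers measure 114 mm over their backs; the gripper's body (76 mm by 85 mm) begins 54 mm behind the grasp point. The pads swing forward as they close: fully open they stand 13 mm farther back than shut.
Start: joints at [0.992, 0.313, 1.498, -0, 1.331, -0.223], TCP at [182.892, 492.12, 253.294] pointing down, gripper open.
Joint ranges: [-2.94, 2.94], [-0.97, 2.17], [0.19, 2.56], [-1.23, 4.37], [0.02, 3.11], [-2.88, 2.88]. Speed limits (rad/s): [2.39, 2.39, 3.01, 3.14, 3.14, 3.14].

INTERFACE

Orientations are given as a unit quaternion [w, x, y, z].
In Python, from rig import ctrl, eyes, models gives the robot as it stands.
- The arm moves only by the shell command python3 -m crank 'ROWS' [FORCE]. ROWS is JSON, a list of rows, each an object with "dp": the shift along the tool's x, y, z in mm, a list of three; "roll": the turn about the tool's y in rad; "gripper": the closure in counts, from 0 (fully open) to 255 (shut). A call has 1 to 10 rows; each row is the pose to reach, as a shift and turn from the pose commanded when the call began, along the tool's axes at that moment; what a row does not reach only later rows make up. A row lasts 1/12 s, in which the tool goes at most 41.7 mm and 7.16 degrees, less where a joint would pass 70% of its speed; a pose out of reach is approached as far as the arm can. A call with a gripper value outside its range is refused whole. The fingers move at their own pace and stop on an object; FORCE is the grip in N (left out, the last holds). Time passes only in rows, so rows that repeat a pose let the fingers close. It gives the time, the measured TCP pose, the force and the opening at its end, in the units of the state.
- ctrl.sense(): the state, without advancing time (a new reading comes with each control period).
- eyes.capture(name): name is "scene" or "top" or "wrist"; returns a dict with "color" (400x640x3 uint8, red, green, blue), "fx", "fy", "cx", "cy" (pixels), "distortion" ([k1, k2, p1, p2, k3] as OpenCV has them; the pictures are not rectified), "R" (3x3) and "t" (3): a world point X has camera coordinates R X + t. Camera axes: x right, y down, z forward; pixel columns grow to the right and rows downward; lengths in mm; the calibration is good to about 2 mm. A picture is of the moment at which its call begins. There is no depth.
- ctrl.finish_job(): hands the job in, once; it reports no verdict.
Trained networks look in a picture, given as the dict that the camera call returned (one of the last four; its "shot" number tells which), for a name from the list of things; names that differ only in an ending like _2 or _b are one class to them, and where a whole thing is asked for, a point or a joint stands for the part that bears it (a point fixed in the world has none). Each returns a list of dicts, best first, with "confidence" (0 to 1); they miss things now and then, are a little off and sometimes report something else, mostly with a low value. They report only what shows in the picture. A call takes as long as a camera call. They do not tell look-alikes from the thing itself.
- models.spot_in(picture, label): "extent" ([centre column, centre row, width, height] in pixels, round what is visible of it).
- models.spot_point(picture, label): "centre" ([column, row] in pixels: a listed point, or the origin of a listed thing).
The state is a dict: "time_s": time; "joints": joint angles; "dq": joint speeds; "tau": joint torques, N m; "eef_pos": TCP position; "ee_rot": TCP orientation; "force": force on the tool from outside, world axes, zero at the start; "wrist_torque": the same for the moment, N m; "grip_width": opening from 0.0 (shut) to 1.0 (fully open).
Only numpy, scipy, OpenCV 4.12 (cv2) and the standard library are available. Lean on these libraries where they do the work, as an engineer would, in place of code of your own. Each camera call takes 0.05 s, during which the arm holds its last target. There are 200 camera calls.

TASK

Push the grey stud block into the corner of the blue fixture until it sits flush against both steel stop rails, and leave it there. Then take the green cap, press it straight down onto the block's copper stud until it clicks, and keep pressing after the click so that the orange sprung ring under it is squeezed well down. Finish like that, still holding the cap pressed down on the ring; leave the other things on the bench where they lie.

Things in the scene. Friction and masses are not known exactly. Their poses are not given: they have to be found in the camera images.
- fixture: Blue plate fixed to the bench, 170 x 220 mm, 6 mm thick, with two steel stop rails, tops 20 mm above the bench. Origin: centre of the plate's underside; x, y along its edges, z up. The far rail runs along y, its inner (-x) face at x = +65 mm; the side rail runs along x, its inner (-y) face at y = +95 mm. The other two sides are open.
- stop_corner (a point): Inner corner of the fixture where the faces of the two stop rails meet, on the plate's upper surface: (65, 95, 6) mm in the fixture's frame.
- block: Loose grey plastic block, 60 (its x) x 120 (its y) x 20 mm high, about 0.4 kg, lying flat on the fixture's plate, about 20 to 45 mm short of each rail and turned up to 0.15 rad. Origin: centre of its underside; z up. Its +x face goes against the far rail, its +y face against the side rail: home, its origin is at (35, 35, 6) mm in the fixture's frame.
- block_corner (a point): Lower corner of the block (+x, +y): (30, 60, 0) mm in the block's frame. It meets stop_corner when the block is home.
- stud_tip (a point): Top centre of the copper stud that stands in the middle of the block: 15 mm diameter with a cone-shaped top, its tip 48 mm above the block's underside (54 mm above the bench). Four brass sprung balls stick out of it to a radius of 11 mm, their centres 37.5 mm above the block's underside; they make the click.
- seat (a joint): Orange sprung ring, 40 mm diameter, round the stud's foot: how far it is pressed down, in m; 0 up, 0.005 on its hard stop. About 1.5 N to start, then 1.5 N per mm. Cap's underside above the block's underside: about 41 mm where it meets the balls (about 10 N to push over, then the force drops and the balls draw it down: the click), 28 mm where it meets the ring, 23 mm at the hard stop.
- cap: Loose green cap, 40 g, like a hat, brim down on the orange mat: round dome 30 mm diameter on a flat brim 52 mm diameter, 5 mm thick; 34 mm high in all. Origin: centre of its underside; z up; yaw does not matter. Open below: bore 19 mm diameter through the brim, 24 mm above it, 28 mm deep in all. Grip it across the dome, fingertips on or just above the brim.
- mat: Thin orange silicone mat fixed on the bench, 200 x 220 x 3 mm; origin at the centre of its underside. The fixture and the mat may lie on either side.
- screwdriver: Yellow screwdriver, 160 mm, lying on the mat beside the cap (bystander).
- multimeter: Black multimeter case with a spring clip, 150 x 78 x 43 mm (bystander).
- crimper: Grey steel crimping tool, about 220 x 64 x 18 mm (bystander).
- fusebox: Clear plastic fuse box with a clip-on lid, 112 x 77 x 33 mm (bystander).
- spool: Grey solder spool standing on end, 52 mm diameter, 38 mm high (bystander).
Not all that is in view belongs to the job. What is shaped like the block but purple or turquoise is not meant. What is shaped like the cap but yellow is not meant.

How it is judged (in metres and radians):
On the way, in this order (a step that is already met when the one before it is completed fails the run):
1. the block sits flush against both stop rails (x of block_corner in the frame of fixture above 0.0625 m and y of block_corner in the frame of fixture above 0.0925 m and angle between the x axis of block and the x axis of fixture, either way round below 0.03 rad and z of block in the frame of fixture below 0.008 m and linear speed of block below 0.01 m/s), for 0.2 s.
2. the cap is pressed through the click and squeezes the orange ring at least 2 mm down (z of cap in the frame of block below 0.0262 m and horizontal distance between cap and block below 0.004 m and angle between cap's own z axis and vertical below 0.1 rad and value of joint seat above 0.002 m and contact force between the fingers and cap above 2 N), for 0.2 s.
At the end, for the whole second after the job is handed in: The block is still within 2.5 mm of both stop rails and within 0.03 rad of square to them, flat on the plate; the cap is snapped on the stud, upright (within 0.1 rad), its centre within 4 mm of the stud's; and the fingers still press on it (over 2 N), the orange ring held at least 2 mm down (all of step 2 and x of block_corner in the frame of fixture above 0.0625 m and y of block_corner in the frame of fixture above 0.0925 m and angle between the x axis of block and the x axis of fixture, either way round below 0.03 rad and z of block in the frame of fixture below 0.008 m); the arm keeps its last pose, push and grip.
It fails at once if the screwdriver was shifted more than 20 mm (distance of screwdriver from where it was at the start of the episode above 0.02 m).
It fails at once if the multimeter was shifted more than 20 mm (distance of multimeter from where it was at the start of the episode above 0.02 m).
It fails at once if the crimper was shifted more than 20 mm (distance of crimper from where it was at the start of the episode above 0.02 m).
It fails at once if the fusebox was shifted more than 20 mm (distance of fusebox from where it was at the start of the episode above 0.02 m).
It fails at once if the spool was shifted more than 20 mm (distance of spool from where it was at the start of the episode above 0.02 m).
It also fails if it takes over 64 s, if anything falls off the work surface, if the arm or the gripper's body presses on something with over 40 N, if the wrist force passes 120 N, or if a joint passes its speed limit or range.

## Working session

There is one attempt and no reset: what is moved stays moved. The work goes in short steps, Python scripts to look and compute and a shell command to move; the robot and the scene stay as the last step left them, time stands still between calls to the robot, and variables do not carry over. Pictures are saved under pics/ and viewed, about 8 in all and at most 12, crops included, and the job is handed in when it is done.

```bash
ls; mkdir -p pics
cat > h.py <<'E'
import numpy as np, cv2
from rig import ctrl, eyes, models
def K(p): return np.array([[p['fx'],0,p['cx']],[0,p['fy'],p['cy']],[0,0,1.]])
def ray(p,uv,z):
    n=cv2.undistortPoints(np.array([[uv]],float),K(p),np.array(p['distortion'],float))[0,0]
    R=np.array(p['R']);t=np.array(p['t']);o=-R.T@t;d=R.T@np.array([n[0],n[1],1])
    return o+d*(z-o[2])/d[2]
def proj(p,X):
    R=np.array(p['R']);t=np.array(p['t'],float)
    return cv2.projectPoints(np.array(X,float).reshape(-1,1,3),cv2.Rodrigues(R)[0],t,K(p),np.array(p['distortion'],float))[0].reshape(-1,2)
def save(p,n,crop=None,s=1):
    im=p['color'][:,:,::-1]
    if crop: im=im[crop[1]:crop[3],crop[0]:crop[2]]
    cv2.imwrite('pics/'+n,cv2.resize(im,None,fx=s,fy=s,interpolation=cv2.INTER_CUBIC))
E
python3 - <<'E'
from h import *
Z=dict(fixture=6,block=6,stud_tip=54,block_corner=6,stop_corner=6,cap=3,mat=3,screwdriver=10,multimeter=0,crimper=0,fusebox=0,spool=0)
s=ctrl.sense();print(s['eef_pos'],s['ee_rot'],s['force'],s['grip_width'],ctrl.nose_length)
p=eyes.capture('top');save(p,'top.png',s=1.25)
for n,z in Z.items():
    for d in models.spot_point(p,n)[:4]:
        print(n,round(d['confidence'],2),np.round(d['centre']),np.round(ray(p,d['centre'],z)[:2]))
p=eyes.capture('scene');save(p,'scene.png',s=1.25)
E
```

```text
pics
[182.7608856  491.91938119 252.7376822 ] [-0.69553141  0.69636045 -0.12531019  0.12496212] [-0.45723259  0.73570206  0.08152709] 0.995187445182195 22.0
fixture 0.93 [376. 196.] [ 563. -180.]
block 0.9 [370. 196.] [ 562. -163.]
block 0.74 [352. 188.] [ 590. -102.]
block 0.73 [380. 270.] [ 326. -190.]
block 0.6 [447. 175.] [ 633. -417.]
stud_tip 0.79 [379. 271.] [ 324. -182.]
stud_tip 0.73 [448. 170.] [ 639. -404.]
stud_tip 0.71 [369. 193.] [ 564. -154.]
stud_tip 0.23 [343. 184.] [593. -71.]
block_corner 0.97 [427. 179.] [ 620. -350.]
block_corner 0.72 [357. 279.] [ 296. -117.]
block_corner 0.68 [351. 189.] [ 585. -101.]
stop_corner 0.88 [342. 181.] [613. -71.]
stop_corner 0.49 [262. 189.] [585. 192.]
cap 0.66 [209. 189.] [584. 367.]
cap 0.51 [250. 216.] [497. 227.]
mat 0.7 [258. 212.] [509. 202.]
screwdriver 0.68 [265. 189.] [583. 181.]
multimeter 0.63 [275. 136.] [764. 152.]
crimper 0.97 [367. 140.] [ 754. -154.]
fusebox 0.75 [176. 196.] [562. 476.]
spool 0.55 [465. 218.] [ 492. -472.]
```

View pics/top.png

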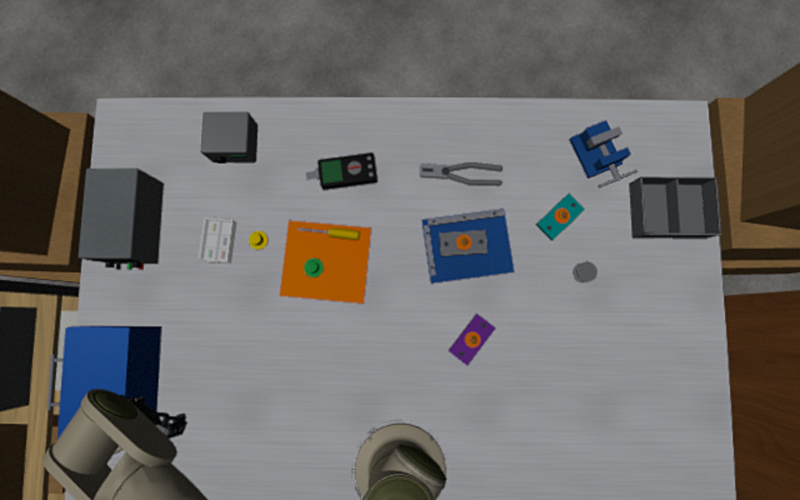

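View pics/scene.png

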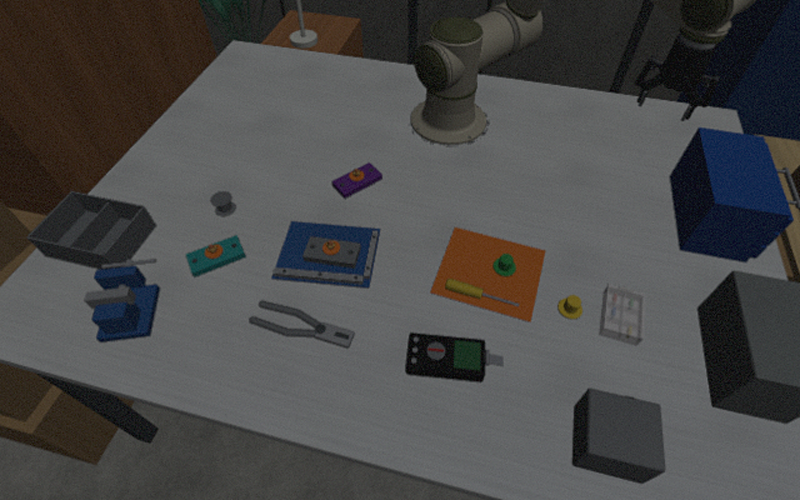

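The grey block is on the blue fixture at about (465,242) in the top view, with the far rail towards the top of the picture and the side rail on the left. The green cap is on the mat at (314,267), and the yellow cap and purple and turquoise blocks are decoys. Next I'll get the tool axes and the fixture yaw.

```bash
cat >> h.py <<'E'
from scipy.spatial.transform import Rotation as Rn
def tool():
    s=ctrl.sense();q=s['ee_rot'];return np.array(s['eef_pos']),Rn.from_quat([q[1],q[2],q[3],q[0]]).as_matrix(),s
def toT(w): return tool()[1].T@np.array(w,float)
E
python3 - <<'E'
from h import *
P,R,s=tool();print(np.round(R,3));print(np.round(R.T@(np.array([530,-170,253])-P)))
p=eyes.capture('top');hsv=cv2.cvtColor(p['color'],cv2.COLOR_RGB2HSV)
c=np.array([ray(p,u,20)[:2] for u in [(338,173),(407,167),(411,216),(346,225)]]);print(np.round(c))
E
```

```text
[[ 0.937  0.     0.348]
 [-0.348  0.     0.937]
 [ 0.    -1.     0.   ]]
[ 556.    0. -500.]
[[ 635.  -57.]
 [ 656. -282.]
 [ 496. -291.]
 [ 467.  -82.]]
```

```bash
python3 -m crank '[{"dp":[278,0,-250],"roll":-0.45,"gripper":0},{"dp":[278,0,-250],"roll":-0.45,"gripper":0},{"dp":[278,0,-250],"roll":-0.45,"gripper":0},{"dp":[278,0,-250],"roll":-0.45,"gripper":0},{"dp":[278,0,-250],"roll":-0.45,"gripper":0},{"dp":[278,0,-250],"roll":-0.45,"gripper":0},{"dp":[278,0,-250],"roll":-0.45,"gripper":0},{"dp":[278,0,-250],"roll":-0.45,"gripper":0},{"dp":[278,0,-250],"roll":-0.45,"gripper":0},{"dp":[278,0,-250],"roll":-0.45,"gripper":0}]'
python3 - <<'E'
from h import *
P,R,s=tool();print(np.round(R,3));print(P,np.round(R.T@(np.array([530,-170,253])-P)))
p=eyes.capture('wrist');save(p,'w1.png')
for n in('cap','mat'):
  for d in models.spot_point(p,n)[:3]: print(n,d, ray(p,d['centre'],3))
E
```

```text
time_s: 1.58
eef_pos: [357.8, 157.6, 253.5]
ee_rot: [-0.706, 0.707, 0.033, -0.032]
force: [-0.9, 1.6, -0.5]
grip_width: 1.0
[[ 0.996  0.001 -0.091]
 [ 0.091 -0.001  0.996]
 [ 0.001 -1.    -0.001]]
[357.83696108 157.56952867 253.50416834] [ 142.    1. -342.]
cap {'centre': [372.2, 291.0], 'confidence': 0.72} [501.27323724 230.34319555   3.        ]
mat {'centre': [345.6, 303.9], 'confidence': 0.65} [521.84230057 200.55981354   3.        ]
```

```bash
python3 -m crank '[{"dp":[142,0,-342],"roll":0,"gripper":0},{"dp":[142,0,-342],"roll":0,"gripper":0},{"dp":[142,0,-342],"roll":0,"gripper":0},{"dp":[142,0,-342],"roll":0,"gripper":0},{"dp":[142,0,-342],"roll":0,"gripper":0},{"dp":[142,0,-342],"roll":0,"gripper":0},{"dp":[142,0,-342],"roll":0,"gripper":0},{"dp":[142,0,-342],"roll":0,"gripper":0},{"dp":[142,0,-342],"roll":0,"gripper":0},{"dp":[142,0,-342],"roll":0,"gripper":0}]'
python3 - <<'E'
from h import *
P,R,s=tool();print(P)
p=eyes.capture('wrist');save(p,'w2.png',s=1.25)
for n,z in dict(fixture=6,block=6,stud_tip=54,block_corner=6,stop_corner=6).items():
  for d in models.spot_point(p,n)[:3]: print(n,d, ray(p,d['centre'],z).round(1))
E
```

```text
time_s: 2.57
eef_pos: [531.8, -169.9, 252.1]
ee_rot: [-0.706, 0.707, 0.032, -0.032]
force: [0.7, 0.2, -0.3]
grip_width: 0.998
[ 531.80961904 -169.85801818  252.06386826]
block {'centre': [96.0, 240.3], 'confidence': 0.88} [ 635.7 -415.1    6. ]
block {'centre': [328.7, 202.1], 'confidence': 0.7} [ 567.3 -159.8    6. ]
stud_tip {'centre': [69.5, 258.6], 'confidence': 0.88} [ 634.2 -411.2   54. ]
stud_tip {'centre': [330.1, 219.1], 'confidence': 0.57} [ 569.6 -158.9   54. ]
stud_tip {'centre': [634.7, 248.9], 'confidence': 0.4} [573.  139.1  54. ]
block_corner {'centre': [380.7, 229.7], 'confidence': 0.85} [594.2 -98.8   6. ]
block_corner {'centre': [160.5, 231.1], 'confidence': 0.57} [ 618.1 -343.4    6. ]
stop_corner {'centre': [404.6, 247.1], 'confidence': 0.85} [612.7 -68.9   6. ]
```

View pics/w2.png

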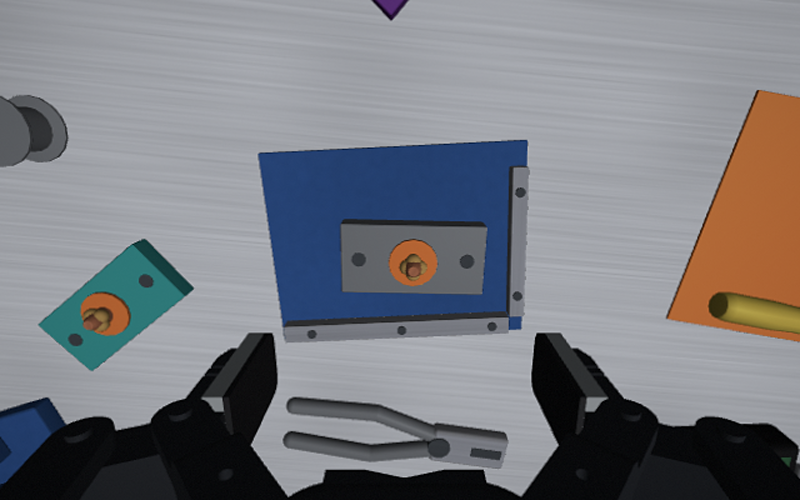

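The block sits at about (413,258) on the plate, the far rail runs along the bottom (y≈325) and the side rail is on the right (x≈515). I'll fit both poses from corners.

Run:
```python
from h import *
p=eyes.capture('wrist')
f=lambda L,z:np.array([ray(p,(u/1.25,v/1.25),z)[:2] for u,v in L]).round(1)
print('plate -x',f([(259,154),(527,140)],6));print('farrail',f([(283,324),(508,318)],20));print('side',f([(511,168),(508,318)],20))
b=f([(342,223),(487,226),(483,294),(340,291)],26);print('block',b,b.mean(0))
d=(b[1]+b[2]-b[0]-b[3]);print('block yaw',np.arctan2(-d[0],d[1]))
P,R,s=tool();print(P,R.round(3))
```

```text
plate -x [[ 494.  -286.1]
 [ 462.   -70.1]]
farrail [[ 638.5 -261. ]
 [ 613.6  -63.3]]
side [[484.1 -82.7]
 [613.6 -63.3]]
block [[ 540.2 -213.3]
 [ 531.4  -95.7]
 [ 590.8  -90. ]
 [ 599.7 -211.8]] [ 565.525 -152.7  ]
block yaw 0.07380055907684732
[ 529.84776785 -164.84186351  253.73756698] [[ 0.995  0.    -0.096]
 [ 0.096 -0.     0.995]
 [ 0.    -1.    -0.   ]]
```

```bash
python3 -m crank '[{"dp":[-34,30,2],"roll":-0.044,"gripper":255},{"dp":[-34,70,2],"roll":-0.044,"gripper":255},{"dp":[-34,110,2],"roll":-0.044,"gripper":255},{"dp":[-34,150,2],"roll":-0.044,"gripper":255},{"dp":[-34,185,2],"roll":-0.044,"gripper":255},{"dp":[-34,204,2],"roll":-0.044,"gripper":255},{"dp":[-34,204,2],"roll":-0.044,"gripper":255}]'
python3 - <<'E'
from h import *
P,R,s=tool();print(P,R.round(3),s['force'],s['grip_width'])
p=eyes.capture('wrist');save(p,'w3.png',s=1.25)
E
```

```text
time_s: 3.5
eef_pos: [494.0, -165.6, 46.0]
ee_rot: [0.707, -0.704, -0.047, 0.051]
force: [-0.4, -0.2, -0.3]
grip_width: 0.008
[ 493.97410502 -165.64195084   45.97440695] [[ 0.99  -0.006 -0.138]
 [ 0.138  0.004  0.99 ]
 [-0.005 -1.     0.004]] [-0.37656758 -0.18180964 -0.26844319] 0.008175647482026642
```

View pics/w3.png

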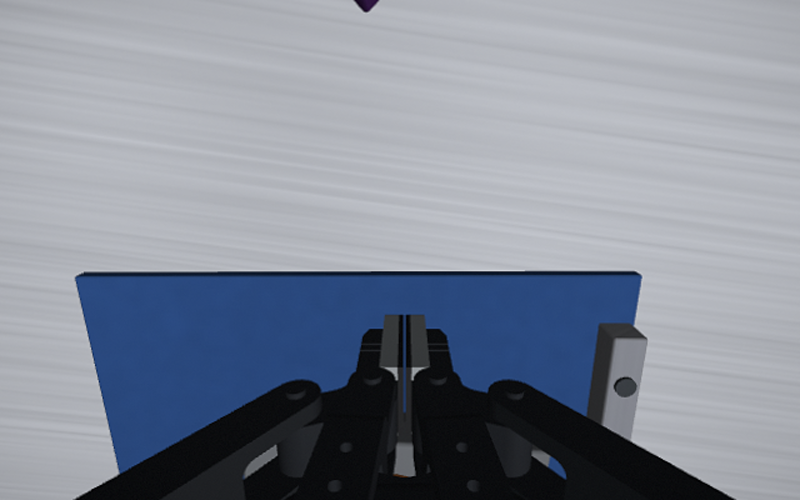

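Shut fingers sit over the plate between its open edge and the block, squared to the plate edge. I'll go down 10 mm and push +x.

```bash
python3 -m crank '[{"dp":[0,6,0],"roll":0,"gripper":255},{"dp":[0,10,0],"roll":0,"gripper":255},{"dp":[8,10,0],"roll":0,"gripper":255},{"dp":[17,10,0],"roll":0,"gripper":255},{"dp":[24,10,0],"roll":0,"gripper":255},{"dp":[30,10,0],"roll":0,"gripper":255},{"dp":[36,10,0],"roll":0,"gripper":255},{"dp":[42,10,0],"roll":0,"gripper":255},{"dp":[48,10,0],"roll":0,"gripper":255},{"dp":[52,10,0],"roll":0,"gripper":255}]'
python3 -m crank '[{"dp":[2,0,0],"roll":0,"gripper":255},{"dp":[4,0,0],"roll":0,"gripper":255}]'
python3 -m crank '[{"dp":[2,0,0],"roll":0,"gripper":255},{"dp":[3,0,0],"roll":0,"gripper":255}]'
```

```text
time_s: 4.38
eef_pos: [547.9, -160.2, 39.4]
ee_rot: [-0.705, 0.705, 0.049, -0.049]
force: [-4.4, -0.6, 2.7]
grip_width: 0.003
time_s: 4.55
eef_pos: [551.4, -159.7, 39.2]
ee_rot: [0.705, -0.705, -0.049, 0.049]
force: [-4.4, -0.3, 2.7]
grip_width: -0.004
time_s: 4.72
eef_pos: [553.9, -159.7, 39.2]
ee_rot: [-0.705, 0.706, 0.048, -0.049]
force: [-9.9, -5.3, 4.8]
grip_width: 0.002
```

```bash
python3 -m crank '[{"dp":[1.5,0,0],"roll":0,"gripper":255},{"dp":[1.5,0,0],"roll":0,"gripper":255}]'
python3 -m crank '[{"dp":[1.5,0,0],"roll":0,"gripper":255},{"dp":[1.5,0,0],"roll":0,"gripper":255}]'
```

```text
time_s: 4.88
eef_pos: [555.2, -159.9, 39.2]
ee_rot: [-0.705, 0.706, 0.048, -0.049]
force: [-8.7, -5.0, 4.1]
grip_width: -0.001
time_s: 5.05
eef_pos: [555.4, -159.9, 39.2]
ee_rot: [-0.705, 0.706, 0.047, -0.051]
force: [-15.7, -8.4, 8.5]
grip_width: 0.003
```

```bash
python3 -m crank '[{"dp":[2,0,0],"roll":0,"gripper":255},{"dp":[2,0,0],"roll":0,"gripper":255},{"dp":[-15,0,0],"roll":0,"gripper":255},{"dp":[-15,0,-35],"roll":0,"gripper":255},{"dp":[-15,0,-70],"roll":0,"gripper":255},{"dp":[-15,0,-100],"roll":0,"gripper":255},{"dp":[10,0,-103],"roll":0,"gripper":255},{"dp":[37,0,-103],"roll":0,"gripper":255},{"dp":[37,0,-103],"roll":0,"gripper":255}]'
python3 - <<'E'
from h import *
P,R,s=tool();print(P,R.round(3),s['force'])
p=eyes.capture('top');save(p,'t4.png',crop=(320,150,430,240),s=6)
E
```

```text
time_s: 5.8
eef_pos: [611.6, -255.6, 39.3]
ee_rot: [-0.705, 0.706, 0.05, -0.048]
force: [0.4, 0.2, -0.7]
grip_width: -0.002
[ 611.59299304 -255.63468257   39.29446043] [[ 0.99   0.004 -0.138]
 [ 0.138 -0.001  0.99 ]
 [ 0.004 -1.    -0.002]] [ 0.37288167  0.19868617 -0.66879137]
```

View pics/t4.png

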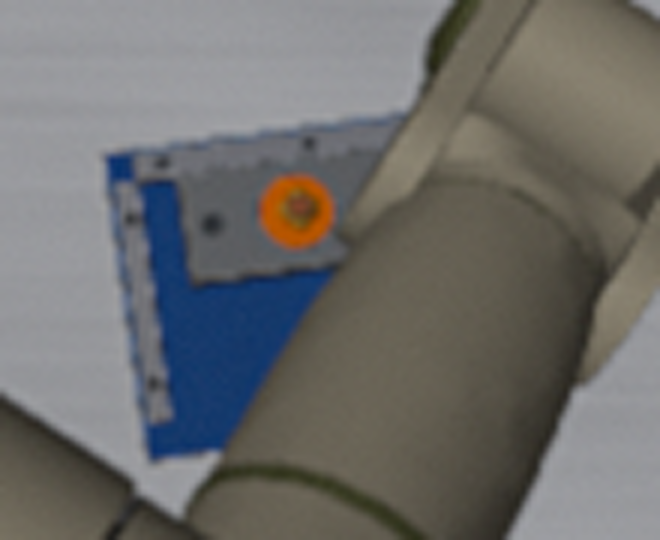

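The block is flush with the far rail and about 20 mm short of the side rail. Now I'll push +y.

```bash
python3 -m crank '[{"dp":[-2,0,10],"roll":0,"gripper":255},{"dp":[-2,0,18],"roll":0,"gripper":255},{"dp":[-2,0,24],"roll":0,"gripper":255},{"dp":[-2,0,29],"roll":0,"gripper":255},{"dp":[-2,0,34],"roll":0,"gripper":255},{"dp":[-2,0,39],"roll":0,"gripper":255},{"dp":[-2,0,43],"roll":0,"gripper":255},{"dp":[-2,0,46],"roll":0,"gripper":255}]'
python3 -m crank '[{"dp":[0,0,2],"roll":0,"gripper":255},{"dp":[0,0,4],"roll":0,"gripper":255}]'
python3 -m crank '[{"dp":[0,0,2],"roll":0,"gripper":255},{"dp":[0,0,3],"roll":0,"gripper":255}]'
```

```text
time_s: 6.52
eef_pos: [599.8, -210.4, 39.4]
ee_rot: [-0.705, 0.706, 0.049, -0.049]
force: [-0.5, -4.1, 0.4]
grip_width: -0.001
time_s: 6.68
eef_pos: [599.3, -206.7, 39.4]
ee_rot: [-0.705, 0.706, 0.049, -0.049]
force: [-1.4, -4.4, 1.3]
grip_width: -0.002
time_s: 6.85
eef_pos: [599.1, -205.0, 39.6]
ee_rot: [-0.704, 0.707, 0.049, -0.049]
force: [-0.9, -13.0, -1.5]
grip_width: 0.0
```

```bash
python3 -m crank '[{"dp":[0,0,2],"roll":0,"gripper":255},{"dp":[0,0,2],"roll":0,"gripper":255}]'
python3 -m crank '[{"dp":[0,0,2],"roll":0,"gripper":255},{"dp":[0,0,2],"roll":0,"gripper":255},{"dp":[0,0,2],"roll":0,"gripper":255}]'
```

```text
time_s: 7.02
eef_pos: [599.0, -204.8, 40.0]
ee_rot: [-0.703, 0.708, 0.049, -0.048]
force: [0.9, -18.1, -2.4]
grip_width: -0.001
time_s: 7.27
eef_pos: [599.0, -204.4, 40.4]
ee_rot: [-0.702, 0.709, 0.05, -0.047]
force: [-0.4, -25.1, -2.6]
grip_width: 0.001
```

Solid contact. Back off and re-seat lightly in +x.

```bash
python3 -m crank '[{"dp":[0,0,-12],"roll":0,"gripper":255},{"dp":[0,0,-30],"roll":0,"gripper":255},{"dp":[-30,0,-30],"roll":0,"gripper":255},{"dp":[-60,0,-30],"roll":0,"gripper":255},{"dp":[-60,0,5],"roll":0,"gripper":255},{"dp":[-60,0,40],"roll":0,"gripper":255},{"dp":[-60,0,69],"roll":0,"gripper":255},{"dp":[-52,0,69],"roll":0,"gripper":255},{"dp":[-44,0,69],"roll":0,"gripper":255},{"dp":[-39,0,69],"roll":0,"gripper":255}]'
python3 -m crank '[{"dp":[2,0,0],"roll":0,"gripper":255},{"dp":[3,0,0],"roll":0,"gripper":255}]'
python3 -m crank '[{"dp":[2,0,0],"roll":0,"gripper":255},{"dp":[2,0,0],"roll":0,"gripper":255}]'
```

```text
time_s: 8.1
eef_pos: [551.4, -136.6, 39.5]
ee_rot: [-0.705, 0.705, 0.049, -0.049]
force: [0.5, -0.7, 0.4]
grip_width: 0.004
time_s: 8.27
eef_pos: [552.1, -136.8, 39.1]
ee_rot: [0.706, -0.705, -0.047, 0.05]
force: [-14.7, -0.4, 10.7]
grip_width: 0.002
time_s: 8.43
eef_pos: [552.3, -136.7, 39.1]
ee_rot: [0.706, -0.705, -0.045, 0.052]
force: [-20.3, -2.0, 14.3]
grip_width: 0.002
```

```bash
python3 -m crank '[{"dp":[-12,0,0],"roll":0,"gripper":255},{"dp":[-20,-20,0],"roll":0,"gripper":255},{"dp":[-20,-60,0],"roll":0,"gripper":0},{"dp":[-20,-100,0],"roll":0,"gripper":0},{"dp":[-20,-140,0],"roll":0,"gripper":0},{"dp":[-20,-180,0],"roll":0,"gripper":0},{"dp":[-20,-200,0],"roll":0,"gripper":0},{"dp":[-20,-200,0],"roll":0,"gripper":0},{"dp":[-20,-200,0],"roll":0,"gripper":0}]'
python3 - <<'E'
from h import *
P,R,s=tool();print(P,R.round(3),s['force'],s['dq'])
p=eyes.capture('wrist');save(p,'w5.png',crop=(190,90,450,290),s=3)
for n,z in dict(fixture=6,block=6,stud_tip=54,block_corner=6,stop_corner=6,seat=15).items():
  for d in models.spot_point(p,n)[:2]: print(n,d, ray(p,d['centre'],z).round(1))
E
```

```text
time_s: 9.18
eef_pos: [535.7, -139.5, 239.8]
ee_rot: [-0.705, 0.706, 0.049, -0.048]
force: [-0.1, -1.0, -0.7]
grip_width: 0.975
[ 535.67252617 -139.48223628  239.82800785] [[ 0.991  0.002 -0.137]
 [ 0.137 -0.001  0.991]
 [ 0.002 -1.    -0.001]] [-0.07994776 -0.99330883 -0.67722211] [ 0.00267458  0.03256642  0.05146464  0.00060457 -0.0115511   0.00079442]
fixture {'centre': [288.4, 192.2], 'confidence': 0.93} [ 562.5 -171.8    6. ]
block {'centre': [57.0, 230.8], 'confidence': 0.83} [ 639.1 -412.1    6. ]
block {'centre': [318.0, 223.5], 'confidence': 0.7} [ 592.9 -136.5    6. ]
stud_tip {'centre': [20.9, 245.5], 'confidence': 0.63} [ 634.3 -410.3   54. ]
stud_tip {'centre': [320.3, 242.1], 'confidence': 0.62} [ 593.2 -133.6   54. ]
block_corner {'centre': [118.0, 216.2], 'confidence': 0.83} [ 613.6 -347.9    6. ]
block_corner {'centre': [377.7, 249.7], 'confidence': 0.61} [614.4 -67.3   6. ]
stop_corner {'centre': [376.9, 247.6], 'confidence': 0.71} [612.1 -68.6   6. ]Traceback (most recent call last):
  File "<stdin>", line 5, in <module>
ValueError: it knows: block, block_corner, cap, crimper, fixture, fusebox, mat, multimeter, screwdriver, spool, stop_corner, stud_tip
```

View pics/w5.png

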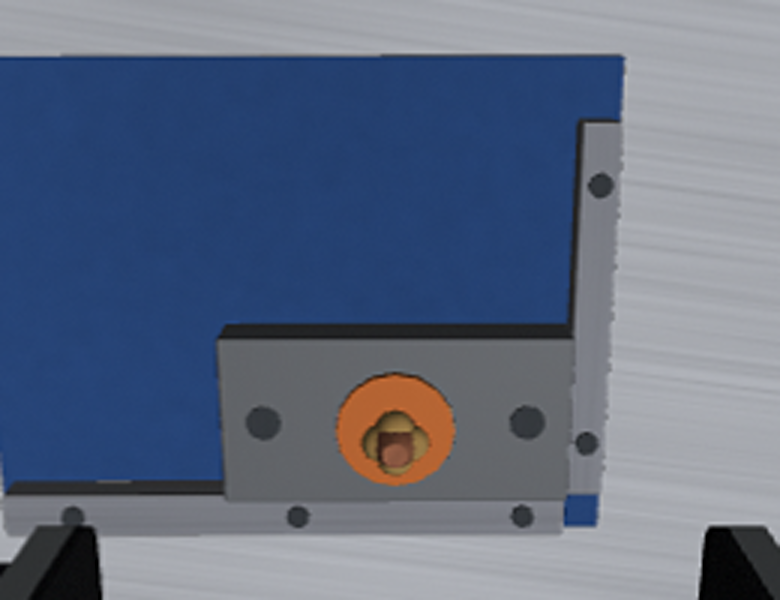

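In the picture the block is flush against both rails, with the stud tip at full-frame pixel ≈(321.7,240.7). Now the cap.

```bash
python3 -c "
from h import *
p=eyes.capture('wrist');print('stud',ray(p,(321.7,240.7),54))"
python3 -m crank '[{"dp":[-20,0,373],"roll":0,"gripper":0},{"dp":[-20,0,373],"roll":0,"gripper":0},{"dp":[-20,0,373],"roll":0,"gripper":0},{"dp":[-20,0,373],"roll":0,"gripper":0},{"dp":[-20,0,373],"roll":0,"gripper":0},{"dp":[-20,0,373],"roll":0,"gripper":0},{"dp":[-20,0,373],"roll":0,"gripper":0},{"dp":[-20,0,373],"roll":0,"gripper":0},{"dp":[-20,0,373],"roll":0,"gripper":0},{"dp":[-20,0,373],"roll":0,"gripper":0}]'
python3 - <<'E'
from h import *
P,R,s=tool();print(P,s['dq'].round(3) if hasattr(s['dq'],'round') else s['dq'])
p=eyes.capture('wrist');save(p,'w6.png',s=1.25)
hsv=cv2.cvtColor(p['color'],cv2.COLOR_RGB2HSV);m=cv2.inRange(hsv,(45,80,30),(85,255,255))
n,l,st,c=cv2.connectedComponentsWithStats(m);i=1+st[1:,4].argmax();print(st[i],c[i],ray(p,c[i],8))
for d in models.spot_point(p,'cap')[:2]: print(d, ray(p,d['centre'],3).round(1), R.T@(ray(p,d['centre'],3)-P))
E
```

```text
stud [ 589.61116328 -131.4404643    54.        ]
time_s: 10.37
eef_pos: [462.1, 233.5, 239.0]
ee_rot: [0.706, -0.705, -0.051, 0.051]
force: [-0.1, -1.0, 0.5]
grip_width: 0.998
[462.08451045 233.45053672 239.012002  ] [-0.116 -0.012  0.029 -0.04  -0.007 -0.113]
[ 288  186   48   47 1726] [311.81286211 208.6373117 ] [502.08977292 228.47985262   8.        ]
{'centre': [428.6, 283.1], 'confidence': 0.9} [573.3 372.5   3. ] [130.16321915 236.13416668 121.22186726]
{'centre': [312.0, 208.0], 'confidence': 0.87} [503.  228.7   3. ] [ 39.93516565 235.97105212 -11.01010439]
```

View pics/w6.png

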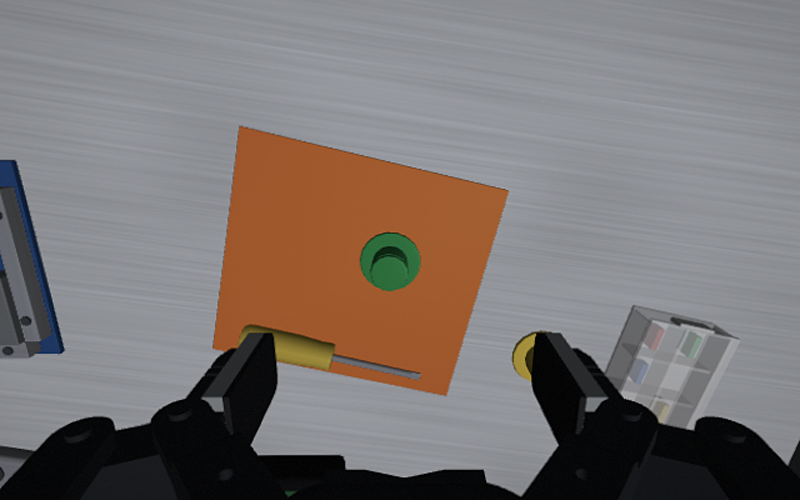

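The cap is at (390,262) in view, centred on the mat with the screwdriver clear below it.

Run:
```python
from h import *
p=eyes.capture('wrist')
hsv=cv2.cvtColor(p['color'],cv2.COLOR_RGB2HSV);m=cv2.inRange(hsv,(45,80,30),(85,255,255))
n,l,st,c=cv2.connectedComponentsWithStats(m);i=1+st[1:,4].argmax()
P,R,s=tool();x=st[i];u=(x[0]+x[2]/2-.5,x[1]+x[3]/2-.5);print(P,u,c[i],[ (ray(p,v,8).round(1),(R.T@(ray(p,v,8)-P)).round(1)) for v in (u,c[i])])
```

```text
[464.04732651 227.9295672  238.9539309 ] (np.float64(316.5), np.float64(208.0)) [316.6626087  208.00637681] [(array([502.2, 228.3,   8. ]), array([ 38. , 230.9,  -4.9])), (array([502.2, 228.4,   8. ]), array([ 38. , 230.9,  -4.7]))]
```

```bash
python3 -m crank '[{"dp":[20,0,-5],"roll":0,"gripper":0},{"dp":[38,20,-5],"roll":0,"gripper":0},{"dp":[38,60,-5],"roll":0,"gripper":0},{"dp":[38,100,-5],"roll":0,"gripper":0},{"dp":[38,140,-5],"roll":0,"gripper":0},{"dp":[38,165,-5],"roll":0,"gripper":0},{"dp":[38,185,-5],"roll":0,"gripper":0},{"dp":[38,200,-5],"roll":0,"gripper":0},{"dp":[38,204,-5],"roll":0,"gripper":0},{"dp":[38,204,-5],"roll":0,"gripper":0}]'
python3 - <<'E'
from h import *
P,R,s=tool();print(P,s['force'])
p=eyes.capture('wrist');save(p,'w7.png',s=1.25)
E
```

```text
time_s: 11.35
eef_pos: [502.5, 227.0, 34.5]
ee_rot: [-0.705, 0.706, 0.047, -0.049]
force: [-0.2, 0.2, 0.4]
grip_width: 1.0
[502.47477814 226.95774308  34.51764073] [-0.18419142  0.17458221  0.39605552]
```

View pics/w7.png

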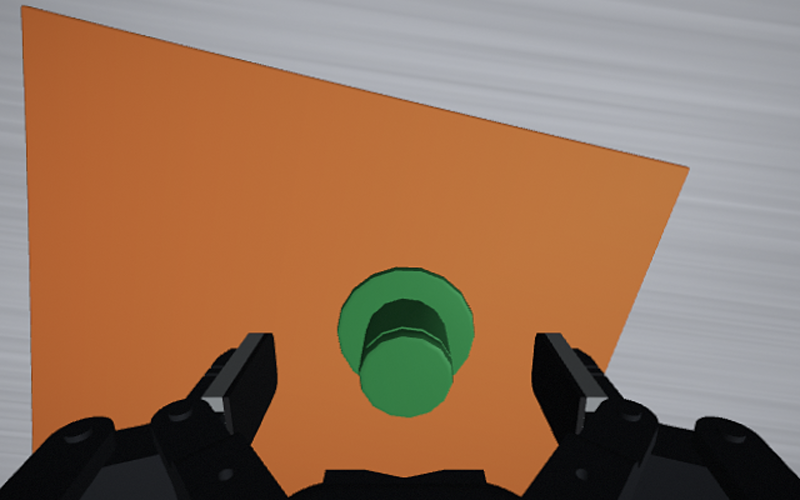

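The cap lies midway between the pads (centre ≈(405,330)). Close on it.

```bash
python3 -m crank '[{"dp":[0,0,0],"roll":0,"gripper":255},{"dp":[0,0,0],"roll":0,"gripper":255},{"dp":[0,0,0],"roll":0,"gripper":255},{"dp":[0,0,0],"roll":0,"gripper":255},{"dp":[0,0,0],"roll":0,"gripper":255},{"dp":[0,0,0],"roll":0,"gripper":255},{"dp":[0,0,0],"roll":0,"gripper":255}]' 60
python3 -m crank '[{"dp":[0,-10,0],"roll":0,"gripper":255},{"dp":[0,-45,0],"roll":0,"gripper":255},{"dp":[0,-85,0],"roll":0,"gripper":255},{"dp":[0,-110,0],"roll":0,"gripper":255},{"dp":[0,-110,0],"roll":0,"gripper":255},{"dp":[0,-110,0],"roll":0,"gripper":255}]'
python3 - <<'E'
from h import *
P,R,s=tool();print(P,s['force'],s['grip_width'])
p=eyes.capture('wrist');save(p,'w8.png',s=1.25)
hsv=cv2.cvtColor(p['color'],cv2.COLOR_RGB2HSV);m=cv2.inRange(hsv,(45,80,30),(85,255,255))
n,l,st,c=cv2.connectedComponentsWithStats(m);i=1+st[1:,4].argmax();print(st[i],c[i])
E
```

```text
time_s: 11.98
eef_pos: [502.7, 228.4, 36.1]
ee_rot: [0.705, -0.705, -0.049, 0.049]
force: [-0.8, -0.4, 5.4]
grip_width: 0.332
time_s: 12.48
eef_pos: [502.9, 228.4, 146.9]
ee_rot: [0.706, -0.705, -0.05, 0.048]
force: [0.3, -0.1, -0.6]
grip_width: 0.33
[502.8617747  228.42942875 146.92097397] [ 0.34254684 -0.13787311 -0.63754459] 0.3303179884010667
[ 269  212  109  119 8274] [323.24365482 267.49178148]
```

View pics/w8.png

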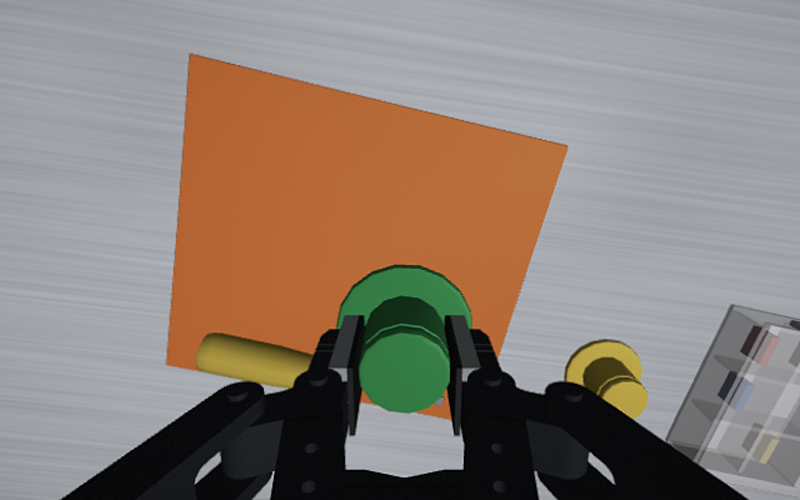

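The cap is held upright, with the fingertips on the brim. Move above the stud.

```bash
python3 -m crank '[{"dp":[0,-30,-10],"roll":0,"gripper":255},{"dp":[39,-60,-369],"roll":0,"gripper":255},{"dp":[39,-60,-369],"roll":0,"gripper":255},{"dp":[39,-60,-369],"roll":0,"gripper":255},{"dp":[39,-60,-369],"roll":0,"gripper":255},{"dp":[39,-60,-369],"roll":0,"gripper":255},{"dp":[39,-60,-369],"roll":0,"gripper":255},{"dp":[39,-60,-369],"roll":0,"gripper":255},{"dp":[39,-60,-369],"roll":0,"gripper":255},{"dp":[39,-60,-369],"roll":0,"gripper":255}]'
python3 -m crank '[{"dp":[0,0,-20],"roll":0,"gripper":255},{"dp":[0,0,-20],"roll":0,"gripper":255},{"dp":[0,0,-20],"roll":0,"gripper":255},{"dp":[0,0,-20],"roll":0,"gripper":255},{"dp":[0,0,-20],"roll":0,"gripper":255},{"dp":[0,0,-20],"roll":0,"gripper":255}]'
python3 - <<'E'
from h import *
P,R,s=tool();print(P,s['grip_width'],np.round(s['dq'],3))
p=eyes.capture('wrist');save(p,'w9.png',s=1.25)
for d in models.spot_point(p,'stud_tip')[:3]: print(d,ray(p,d['centre'],54))
for d in models.spot_point(p,'cap')[:2]: print(d,ray(p,d['centre'],P[2]-33)-P)
print(np.round(R.T@(np.array([593,-132,200])-P),1),proj(p,[[593,-132,54]]))
E
```

```text
time_s: 13.37
eef_pos: [591.7, -135.2, 203.8]
ee_rot: [0.706, -0.705, -0.047, 0.049]
force: [0.0, -0.3, 0.7]
grip_width: 0.331
time_s: 13.87
eef_pos: [594.6, -150.5, 205.1]
ee_rot: [0.705, -0.705, -0.049, 0.049]
force: [0.2, 0.4, -0.2]
grip_width: 0.332
[ 594.6007785  -150.46080929  205.14929312] 0.33163218432293545 [-0.003 -0.001 -0.007 -0.002 -0.    -0.001]
{'centre': [344.1, 196.5], 'confidence': 0.86} [ 594.55945724 -132.54431722   54.        ]
{'centre': [325.9, 261.0], 'confidence': 0.73} [  0.19250027   2.16363699 -33.        ]
[ 1.   5.2 18.5] [[345.0737224  194.74321678]]
```

View pics/w9.png

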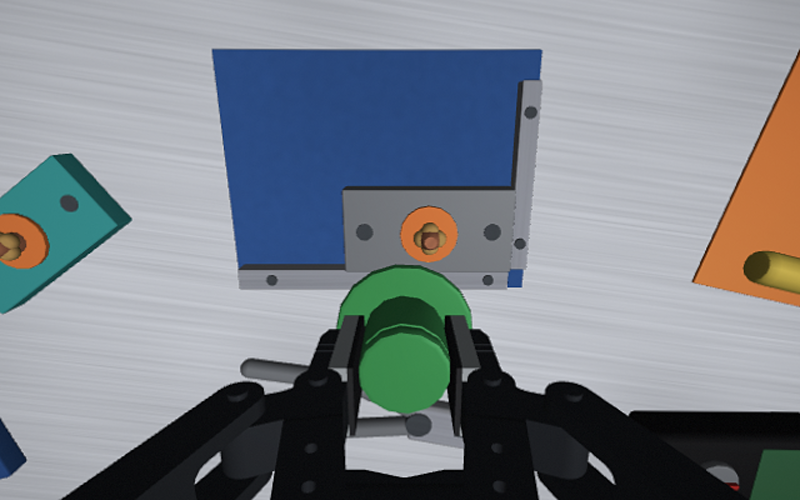

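```bash
python3 - <<'E'
from h import *
p=eyes.capture('wrist');P,R,s=tool()
print('stud',ray(p,(344.8,192.8),54).round(1))
a=np.linspace(0,2*np.pi,721)
for dx in(-2,0,2):
  X=P[:,None]+R@np.array([dx+26*np.cos(a),np.full_like(a,28.1),26*np.sin(a)]);u=proj(p,X.T);print(dx,'top row',u[:,1].min().round(1),'cols',u[:,0].min().round(1),u[:,0].max().round(1))
hsv=cv2.cvtColor(p['color'],cv2.COLOR_RGB2HSV);m=cv2.inRange(hsv,(45,80,30),(85,255,255))
n,l,st,c=cv2.connectedComponentsWithStats(m);i=1+st[1:,4].argmax();print(st[i])
E
python3 -m crank '[{"dp":[-1.5,20,8],"roll":0,"gripper":255},{"dp":[-1.5,45,18.2],"roll":0,"gripper":255},{"dp":[-1.5,70,18.2],"roll":0,"gripper":255},{"dp":[-1.5,85,18.2],"roll":0,"gripper":255},{"dp":[-1.5,90,18.2],"roll":0,"gripper":255},{"dp":[-1.5,90,18.2],"roll":0,"gripper":255},{"dp":[-1.5,90,18.2],"roll":0,"gripper":255}]'
python3 - <<'E'
from h import *
P,R,s=tool();print(P,np.round(s['dq'],3))
p=eyes.capture('wrist');save(p,'w10.png',crop=(220,100,440,350),s=2.4)
for d in models.spot_point(p,'stud_tip')[:2]: print(d,ray(p,d['centre'],54))
E
```

```text
stud [ 591.6 -133.    54. ]
-2 top row 207.8 cols 265.1 377.0
0 top row 212.0 cols 265.3 376.8
2 top row 216.3 cols 265.5 376.7
[ 269  212  109  119 8327]
time_s: 14.65
eef_pos: [591.1, -134.0, 116.2]
ee_rot: [-0.705, 0.706, 0.049, -0.048]
force: [0.1, -0.8, -0.2]
grip_width: 0.332
[ 591.10319057 -133.95898742  116.24328243] [-0.002 -0.016 -0.013 -0.    -0.001 -0.003]
```

View pics/w10.png

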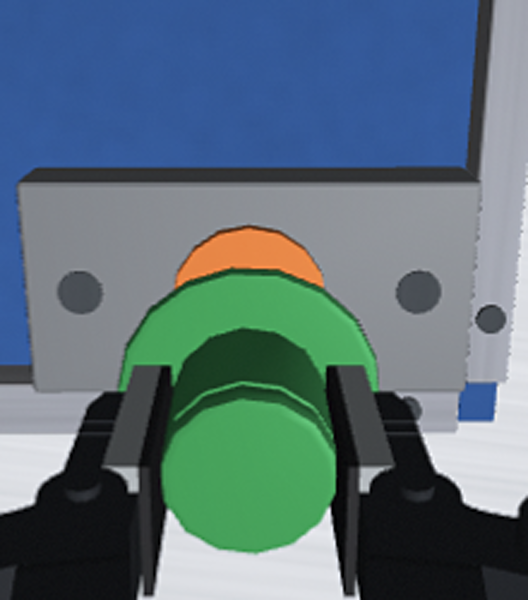

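Run:
```python
from h import *
p=eyes.capture('wrist');P,R,s=tool();print(P,p['cx'],p['cy'])
a=np.linspace(0,2*np.pi,721)
for dx in(-2,0,2):
  for z,r in((34,20),):
    X=np.array([P[0],P[1],z])[:,None]+np.diag([1,1,0])@R@np.array([dx+r*np.cos(a),0*a,r*np.sin(a)]);u=proj(p,X.T);print(dx,'ring top',u[:,1].min().round(1),u[:,0].min().round(1),u[:,0].max().round(1))
  X=np.array([P[0],P[1],26])[:,None]+np.diag([1,1,0])@R@np.array([[dx-30,dx-30],[0,0],[-60,60]]);print('edge',proj(p,X.T).round(1))
  X=P[:,None]+R@np.array([dx+26*np.cos(a),np.full_like(a,28.1),26*np.sin(a)]);u=proj(p,X.T);print(dx,'brim row',u[:,1].min().round(1),u[:,0].min().round(1),u[:,0].max().round(1))
im=p['color'];hsv=cv2.cvtColor(im,cv2.COLOR_RGB2HSV)
o=cv2.inRange(hsv,(5,120,80),(20,255,255));o[:, :220]=0;o[:,440:]=0
print('orange',[ (v.min(),v.max()) for v in np.where(o>0)])
g=im[165:190,250].astype(int).sum(1);print('col250',g)
```

```text
[ 591.21116277 -134.09648402  116.63359074] 323.182998165377 203.531838943458
-2 ring top 188.7 289.5 354.6
edge [[223.6 169.4]
 [420.6 169.4]]
-2 brim row 207.6 265.6 377.5
0 ring top 191.9 289.6 354.6
edge [[223.9 172.6]
 [420.3 172.6]]
0 brim row 211.8 265.8 377.3
2 ring top 195.1 289.7 354.5
edge [[224.1 175.8]
 [420.  175.8]]
2 brim row 216.1 266.0 377.1
orange [(np.int64(193), np.int64(219)), (np.int64(293), np.int64(354))]
col250 [301 300 300 311 182 144 149 152 153 128 257 351 400 413 412 410 410 410
 408 408 409 410 410 410 409]
```

Stud is ~1.2 mm ahead in tool x, lateral is good. I'll descend slowly.

```bash
python3 -m crank '[{"dp":[1.2,8,0],"roll":0,"gripper":255},{"dp":[1.2,16,0],"roll":0,"gripper":255},{"dp":[1.2,22,0],"roll":0,"gripper":255},{"dp":[1.2,26,0],"roll":0,"gripper":255},{"dp":[1.2,29,0],"roll":0,"gripper":255},{"dp":[1.2,31,0],"roll":0,"gripper":255},{"dp":[1.2,33,0],"roll":0,"gripper":255},{"dp":[1.2,33,0],"roll":0,"gripper":255}]'
```

```text
time_s: 15.47
eef_pos: [591.8, -133.6, 82.0]
ee_rot: [0.705, -0.705, -0.049, 0.049]
force: [-0.2, 0.3, -0.4]
grip_width: 0.331
```

```bash
python3 -m crank '[{"dp":[0,2,0],"roll":0,"gripper":255},{"dp":[0,4,0],"roll":0,"gripper":255},{"dp":[0,4,0],"roll":0,"gripper":255}]'
python3 -m crank '[{"dp":[0,2,0],"roll":0,"gripper":255},{"dp":[0,3,0],"roll":0,"gripper":255},{"dp":[0,3,0],"roll":0,"gripper":255}]'
python3 -m crank '[{"dp":[0,2,0],"roll":0,"gripper":255},{"dp":[0,3,0],"roll":0,"gripper":255},{"dp":[0,3,0],"roll":0,"gripper":255}]'
```

```text
time_s: 15.72
eef_pos: [592.2, -133.9, 78.9]
ee_rot: [-0.705, 0.706, 0.049, -0.048]
force: [0.3, 0.0, 2.9]
grip_width: 0.332
time_s: 15.97
eef_pos: [592.1, -133.9, 75.7]
ee_rot: [-0.705, 0.706, 0.049, -0.048]
force: [0.4, 0.0, 2.1]
grip_width: 0.332
time_s: 16.22
eef_pos: [591.9, -133.7, 72.0]
ee_rot: [-0.705, 0.705, 0.049, -0.049]
force: [1.8, -0.5, -1.5]
grip_width: 0.331
```

```bash
python3 -m crank '[{"dp":[0,2,0],"roll":0,"gripper":255},{"dp":[0,4,0],"roll":0,"gripper":255},{"dp":[0,4,0],"roll":0,"gripper":255}]'
python3 -m crank '[{"dp":[0,1,0],"roll":0,"gripper":255},{"dp":[0,2,0],"roll":0,"gripper":255},{"dp":[0,2,0],"roll":0,"gripper":255}]'
python3 -m crank '[{"dp":[0,1,0],"roll":0,"gripper":255},{"dp":[0,1.5,0],"roll":0,"gripper":255},{"dp":[0,1.5,0],"roll":0,"gripper":255}]'
```

```text
time_s: 16.47
eef_pos: [591.4, -133.4, 67.4]
ee_rot: [0.706, -0.705, -0.048, 0.049]
force: [-0.0, -0.1, -1.4]
grip_width: 0.334
time_s: 16.72
eef_pos: [591.7, -133.5, 66.2]
ee_rot: [0.706, -0.705, -0.049, 0.049]
force: [-1.4, 1.1, 1.8]
grip_width: 0.331
time_s: 16.97
eef_pos: [591.9, -133.6, 64.9]
ee_rot: [0.705, -0.705, -0.049, 0.049]
force: [-3.0, 1.1, 3.5]
grip_width: 0.33
```

```bash
python3 -m crank '[{"dp":[0,1,0],"roll":0,"gripper":255},{"dp":[0,1.5,0],"roll":0,"gripper":255},{"dp":[0,1.5,0],"roll":0,"gripper":255}]'
python3 -m crank '[{"dp":[0,1,0],"roll":0,"gripper":255},{"dp":[0,1,0],"roll":0,"gripper":255},{"dp":[0,1,0],"roll":0,"gripper":255}]'
```

```text
time_s: 17.22
eef_pos: [591.9, -133.6, 63.5]
ee_rot: [-0.705, 0.705, 0.049, -0.049]
force: [-1.9, 1.3, 5.8]
grip_width: 0.333
time_s: 17.47
eef_pos: [592.0, -133.6, 62.7]
ee_rot: [-0.705, 0.705, 0.049, -0.049]
force: [-3.4, 2.2, 7.0]
grip_width: 0.334
```

```bash
python3 -m crank '[{"dp":[0,0.7,0],"roll":0,"gripper":255},{"dp":[0,0.7,0],"roll":0,"gripper":255},{"dp":[0,0.7,0],"roll":0,"gripper":255},{"dp":[0,0.7,0],"roll":0,"gripper":255}]'
python3 - <<'E'
from h import *
P,R,s=tool();print(P,R.round(3),s['force'],np.round(s['dq'],3))
p=eyes.capture('wrist');save(p,'w11.png',s=1.25)
E
```

```text
time_s: 17.8
eef_pos: [592.0, -133.6, 62.2]
ee_rot: [-0.705, 0.705, 0.049, -0.049]
force: [-3.1, 2.2, 9.0]
grip_width: 0.333
[ 591.95661841 -133.63415403   62.19186658] [[ 0.99   0.    -0.138]
 [ 0.138 -0.     0.99 ]
 [ 0.    -1.    -0.   ]] [-3.09229712  2.19157209  8.98502127] [ 0.001 -0.001  0.002 -0.    -0.     0.001]
```

View pics/w11.png

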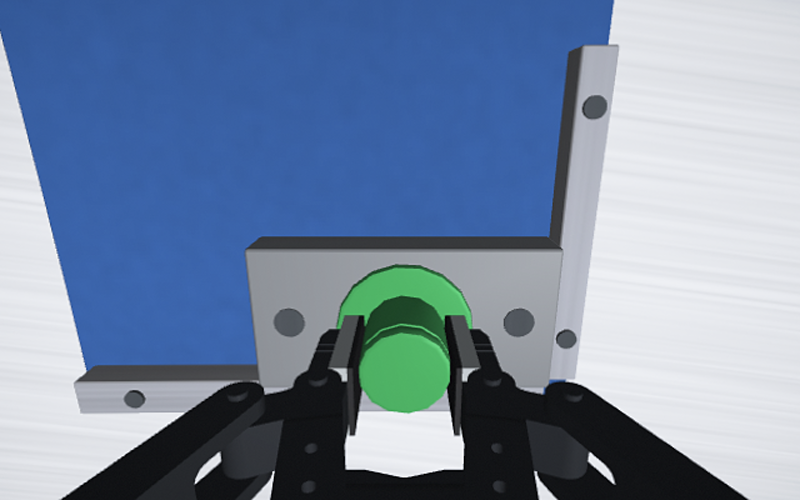

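The block still shows flush against both rails, the cap brim (405,265–330) covers the ring, and the press is steady at 9 N. Handing in.

```bash
python3 -c "
from h import *
print(ctrl.finish_job());s=ctrl.sense();print(s['eef_pos'],s['force'],s['time_s'])"
```

```text
the job is handed in; nothing more can be done
None
the job is handed in; nothing more can be done
```

The grey block is in the fixture corner and the green cap is held pressed down on its stud; I handed the job in at about 18 s.

- **Block:** I pushed it against the far rail, then the side rail, then lightly against the far rail again. The force rose to 15–25 N at each stop with almost no further movement. The last wrist picture shows it flush against both rails.
- **Cap:** I gripped it across the dome with the fingertips on the brim and lowered it straight onto the stud. The force rose to about 3 N where it met the balls and then turned slightly negative, which fits the click. I never saw the expected 10 N peak, because I only read the force at the end of each step.
- **Ring:** At hand-in the tool was steady and vertical, pressing with 9 N. I put the ring at 4–5 mm down: the height gives close to 5 mm and 9 N is a full squeeze, so it is at or near its hard stop.
- **Disagreements:** Camera estimates of the stud position differed by up to about 3 mm. I used the cap-to-stud offset seen in one close-up picture, and the cap went on without catching. A sideways force of about 3–4 N remains; it pushes the block towards the far rail and slightly away from the side rail.
- **Other objects:** None of the moves came near the other objects on the bench. I did not re-measure their positions at the end.

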